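Index the honey sample carousel three places

ROBOT

A 7-joint arm with a two-finger parallel gripper is mounted at the origin on the work surface. World frame = base frame: x ahead of the robot, y to its left, z up, the work surface at z = 0. Lengths are in m, angles in degrees, forces in N, time in s.
With the tool pointing down it reaches from about 0.425 to 0.875 m from the base axis. Payload 4.7 kg.
Tool frame: the origin (TCP) lies midway between the tips of the shut fingers; the grasp point (between the pads) lies 19 mm behind it; z points along the fingers, x is the direction in which the jaws open and shut, and the axes are right-handed (so a half turn about z gives the same grasp; the last joint's range is limited). The gripper opens to 87 mm and grips with 3 to 60 N. Pads are 19 mm wide; open, the fingers measure 117 mm over their backs; the gripper's body (75 mm by 190 mm) begins 51 mm behind the grasp point.
Start: joints at [-70.64, 18.392, -4.016, 83.108, 1.295, 78.541, -3.26], TCP at [0.207, 0.616, 0.223] pointing down, gripper open.
Joint ranges: [-163.93, 163.93], [-17.29, 119.83], [-79.2, 71.16], [3.27, 140.29], [-89.18, 269.18], [5.43, 117.66], [-154.24, 154.24]. Speed limits (degrees/s): [147.25, 147.25, 180, 180, 180, 180, 180].

INTERFACE

Orientations are given as [roll, pitch, yaw] about the fixed x, y, z axes, in that order (R = Rz(yaw) Ry(pitch) Rx(roll)).
In Python, from cell import env gives the robot as it stands.
- The arm moves only by the tool carry_out, never from a script. Its argument "plan" is a list of rows, each an object with "grip": the closure, from 0 (fully open) to 1 (shut); "dp": the shift along the tool's x, y, z in m, a list of three; "rotation": the turn, a rotation vector about the tool's x, y, z in degrees, a list of three. In form: [{"grip": grip, "dp": [dx, dy, dz], "rotation": [wx, wy, wz]}, ...]. A call has 1 to 8 rows; each row shifts and turns the pose as measured when the row begins, along the tool's axes as they then stand; what a row does not reach is not made up. A row lasts 1/12 s, in which the tool goes at most 41.7 mm and 7.16 degrees, less where a joint would pass 70% of its speed; a pose out of reach is approached as far as the arm can. A call is refused whole if a number of a shift passes 0.0417 or a number of a turn 7.16, either way. A call with a gripper value outside its range is refused whole. The fingers move at their own pace and stop on an object; "force" is the grip in N (left out, the last holds). Time passes only in rows, so rows that do not move let the fingers close. It gives the time, the measured TCP pose, the force and the opening at its end, in the units of the state.
- env.get_obs(): the state, without advancing time (a new reading comes with each control period).
- env.read_camera(name): name is "side" or "top"; returns the picture (384x512x3 uint8, red, green, blue); there is no depth.
- env.camera_params(name): a dict with "fx", "fy", "cx", "cy" (pixels), "R" (3x3) and "t" (3): a world point X has camera coordinates R X + t. Camera axes: x right, y down, z forward; pixel columns grow to the right and rows downward; lengths in m; the calibration is good to about 2 mm. A picture is of the moment at which its call begins. camera_params takes no time and is no camera call.
- env.sign_off(): hands the job in, once; it reports no verdict.
The state is a dict: "time_s": time; "qpos": joint angles; "joint_velocities": joint speeds; "effort": joint torques, N m; "tool_pos": TCP position; "tool_rot": TCP orientation; "force": force on the tool from outside, world axes, zero at the start; "wrist_torque": the same for the moment, N m; "grip_width": finger opening in m.
Only numpy, scipy, OpenCV 4.12 (cv2) and the standard library are available. Lean on these libraries where they do the work, as an engineer would, in place of code of your own. Each camera call takes 0.05 s, during which the arm holds its last target. There are 200 camera calls.

TASK

The tall honey vial on the sample carousel is due for hand-out and stands three places short of the gate (the two steel posts on the robot's side of the turntable). Bring it to the gate by working the carousel's feed lever, the one with the flat black pad, exactly three full strokes: each time press it down to its stop and let it rise all the way up. Leave the ball-ended lever of the capping press alone.

Things in the scene. Friction and masses are not known exactly. Their poses are not given: they have to be found in the camera images.
- feed_pad (a point): Top centre of the feed lever's pad, a flat black disc 40 mm across on the free end of a steel lever, hinged 140 mm from it on the grey base plate. Lever up: 125 mm above the table, x level towards the hinge, z up, y towards the turntable's side (its centre at x 135, y 160 mm). At the lower stop: 69 mm. It goes nearly straight down, straying under 7 mm away from the hinge. Press with closed fingers.
- feed_lever (a joint): Feed lever angle: 0 fully up, 0.40 rad at its lower stop. Pressing takes 2 N at the top to 9 N at the stop, without haste, a spring raises it. Ratchet: a full down stroke moves the turntable on one place, the way up leaves it still. The first fifth of the stroke is free play; let it rise to within 0.07 rad (10 mm at the pad) of the top or it will not catch the next place.
- carousel (a joint): Turntable angle. Aluminium disc 190 mm across with 8 places 45 degrees (0.785 rad) apart: six short vials, an empty place and a tall vial (147 mm above the table). About 0 at the start, grows counter-clockwise from above; one full lever stroke adds a place, three end at 2.356 with the tall vial between the gate posts. Friction holds it. Drive it by the lever only.
- capper_lever (a joint): Bystander: lever of the capping press, a grey column press 145 mm tall on a 110 x 120 mm foot, left or right of the carousel. Its round steel lever ends in a black ball 34 mm across that points up and towards the robot, about 160 mm above the table. 0 is up, at rest; grows when pulled down.

How it is judged:
By the outcome, as a careful person would: the job done as asked, in the order asked, and still so for the second after the job is handed in, with the robot touching nothing.
It also fails if it takes over 38 s, if anything falls off the work surface, if the arm or the gripper's body presses on something with over 40 N, if the wrist force passes 120 N, or if a joint passes its speed limit or range.

## Working session

There is one attempt and no reset: what is moved stays moved. The work goes in short steps, Python scripts to look and compute and a tool call to move; the robot and the scene stay as the last step left them, time stands still between calls to the robot, and variables do not carry over. Pictures are saved under pics/ and viewed, about 8 in all and at most 12, crops included, and the job is handed in when it is done.

Besides the shell and the picture viewer there is one more tool, called after "Request:" as name(argument=value, ...) on one line, values as JSON. carry_out: Moves the arm, as the interface text tells. Its arguments: {"type":"object","properties":{"plan":{"type":"array","items":{"type":"object","properties":{"grip":{"type":"number"},"dp":{"type":"array","items":{"type":"number"}},"rotation":{"type":"array","items":{"type":"number"}}}}},"force":{"type":"number"}},"required":["plan"]}

```bash
mkdir -p pics; python3 - <<'E'
from cell import env
import cv2
for n in("side","top"):
    im=env.read_camera(n); cv2.imwrite(f"pics/{n}0.png",im[:,:,::-1])
    p=env.camera_params(n); print(n,p)
print(env.get_obs())
E
```

```text
side {'fx': 355.8270822169937, 'fy': 355.8270822169937, 'cx': 254.65802703779238, 'cy': 188.41050392355996, 'R': array([[ 0.66536882, -0.74647061,  0.0081217 ],
       [-0.47605465, -0.43266281, -0.76562057],
       [ 0.57502721,  0.50555369, -0.64324115]]), 't': array([-0.46397144,  0.38438351,  0.87891226])}
top {'fx': 452.769203916214, 'fy': 452.769203916214, 'cx': 256.0021019317411, 'cy': 191.81851691005255, 'R': array([[ 0.0054314 , -0.99998366, -0.00178067],
       [-0.98524644, -0.00504674, -0.17106716],
       [ 0.17105538,  0.00268354, -0.98525776]]), 't': array([-0.00596385,  0.66436728,  1.50572287])}
{'time_s': 0.1, 'qpos': array([-70.64010148,  18.43383053,  -4.0127159 ,  83.1670107 ,
         1.29572609,  78.54250004,  -3.26043404]), 'joint_velocities': array([ 0.03760267, -0.0587683 , -0.01922664, -0.07170332,  0.02245332,
       -0.10685267,  0.00026458]), 'effort': array([-3.88164135e-04, -4.92574489e+01, -4.05882485e-01, -3.13397813e+01,
       -6.40984462e-02,  3.95200134e-02,  9.89883733e-05]), 'tool_pos': array([0.20673032, 0.6157244 , 0.22158955]), 'tool_rot': array([1.79992877e+02, 9.80802612e-02, 7.14467088e+01]), 'force': array([-0.74225429,  1.16060308, -0.03923606]), 'wrist_torque': array([0.04239368, 0.02542197, 0.07184359]), 'grip_width': 0.08706378762609597}
```

View pics/side0.png

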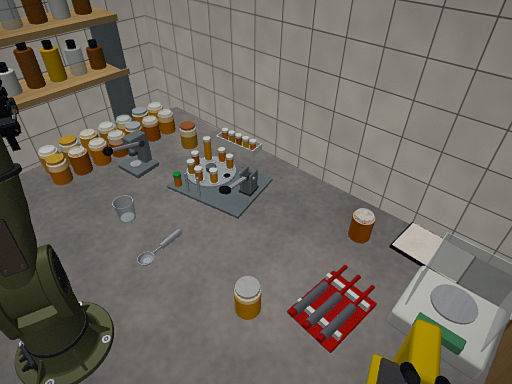

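View pics/top0.png

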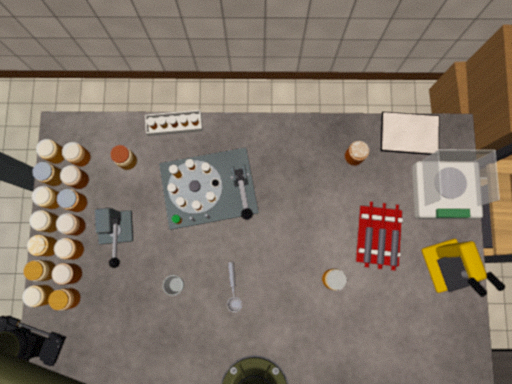

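Both views show the feed pad as a black disc, at about (247,213) in top and (225,190) in side. The capper ball is at (114,262) in top and (108,150) in side. I'll triangulate the pad, the turntable centre and the tall vial.

```bash
cat > h.py <<'E'
import numpy as np, cv2
from cell import env
def ray(n,u,v):
    p=env.camera_params(n); R,t=np.array(p['R']),np.array(p['t'])
    d=R.T@np.array([(u-p['cx'])/p['fx'],(v-p['cy'])/p['fy'],1]); return -R.T@t,d/np.linalg.norm(d)
def plane(n,u,v,z):
    c,d=ray(n,u,v); return c+d*(z-c[2])/d[2]
def tri(a,b):
    A=[];B=[]
    for c,d in(ray('top',*a),ray('side',*b)):
        M=np.eye(3)-np.outer(d,d);A.append(M);B.append(M@c)
    x=np.linalg.solve(sum(A),sum(B)); return x,[np.linalg.norm(M@x-q) for M,q in zip(A,B)]
def blobs(n,box,thr=40):
    im=cv2.imread(f"pics/{n}0.png"); x0,y0,x1,y1=box
    m=(im[y0:y1,x0:x1].max(2)<thr).astype('uint8')
    k,l,s,c=cv2.connectedComponentsWithStats(m)
    return [(s[i].tolist()[:5],(c[i]+[x0,y0]).round(1)) for i in range(1,k) if s[i][4]>8]
E
python3 - <<'E'
from h import *
print(blobs('top',(150,140,270,235))); print(blobs('side',(160,130,280,215)))
t=cv2.imread('pics/top0.png')[140:240,150:270]; s=cv2.imread('pics/side0.png')[130:220,160:280]
f=lambda i:cv2.resize(i,(600,i.shape[0]*5),interpolation=cv2.INTER_CUBIC)
cv2.imwrite('pics/ct.png',f(t)); cv2.imwrite('pics/cs.png',f(s))
for z in(.069,.125): print(plane('top',247.5,213.5,z),plane('side',225.5,190,z))
E
```

```text
[([63, 40, 5, 5, 20], array([214.9, 182.3])), ([92, 69, 11, 10, 85], array([246.5, 213.4]))]
[([64, 44, 6, 3, 15], array([226.7, 174.9])), ([86, 45, 3, 6, 11], array([247.4, 177.7])), ([59, 56, 12, 8, 80], array([224.6, 189.5])), ([80, 57, 18, 9, 29], array([249. , 192.1]))]
[0.5874359  0.02599039 0.069     ] [0.62246466 0.06875201 0.069     ]
[0.58045865 0.02479422 0.125     ] [0.57762002 0.01989223 0.125     ]
```

View pics/ct.png

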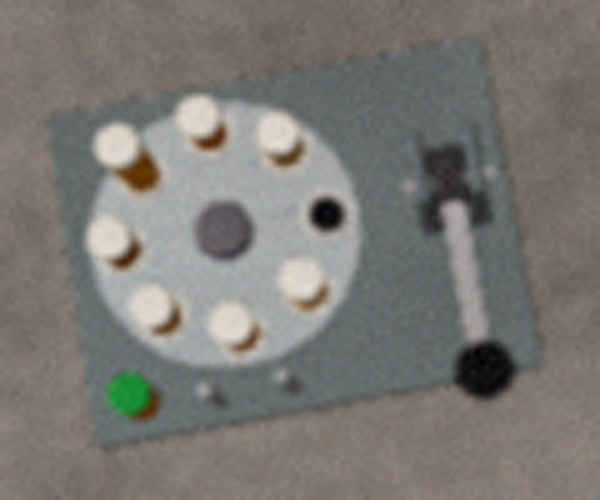

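View pics/cs.png

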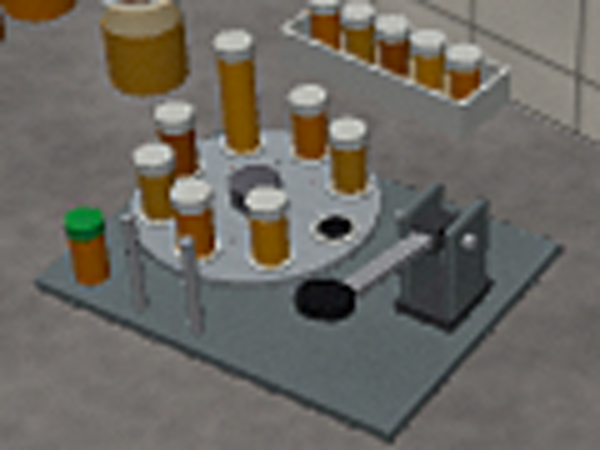

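The pad is at (246.5,213.4) in top and (224.6,189.5) in side. The tall vial is at the upper left of the disc, and the gate posts are at the robot side, 135° counter-clockwise from it.

```bash
python3 - <<'E'
from h import *
P,e=tri((246.5,213.4),(224.6,189.5)); print('pad',P,e)
C,e2=tri((150+224/5,140+230/5),(160+257/5,130+187/5)); print('turn',C,e2)
print('tall',tri((150+118/5,140+145/5),(160+234/5,130+42/5)))
print('ball',tri((114,262.5),(108,150)))
print('hinge',plane('top',150+446/5,140+172/5,.12),'bracket top',tri((150+480/5,140+125/5),(160+484/5,130+202/5)))
a=np.hypot(160,135); D=(C-P)[:2];print('dist',np.linalg.norm(D),a)
yaw=np.arctan2(D[1],D[0])-np.arctan2(160,135);print('lever yaw',np.degrees(yaw))
o=env.get_obs(); from scipy.spatial.transform import Rotation as Ro
R=Ro.from_euler('xyz',o['tool_rot'],degrees=True).as_matrix()
T=np.array([P[0],P[1],.19]); print('tool shift to above pad',R.T@(T-o['tool_pos']))
E
```

```text
pad [0.58140458 0.02817891 0.12001601] [np.float64(1.4505048524197541e-05), np.float64(1.4505048524192098e-05)]
turn [0.68379261 0.20802551 0.06220707] [np.float64(0.001212566410509045), np.float64(0.0012125664105092477)]
tall (array([0.72440054, 0.26779482, 0.14560202]), [np.float64(0.0008512328402778816), np.float64(0.0008512328402779312)])
ball (array([0.42026579, 0.43892513, 0.16668544]), [np.float64(0.001404695901310016), np.float64(0.001404695901310017)])
hinge [0.7121451  0.05370652 0.12      ] bracket top (array([0.74711398, 0.03297202, 0.10254745]), [np.float64(0.0018042016500980887), np.float64(0.0018042016500981585)])
dist 0.20694953545226602 209.34421415458323
lever yaw 10.502813117701475
tool shift to above pad [-0.43773861  0.54214679  0.03240633]
```

Checks agree: pad height is 120 mm (text says 125), pad to turntable centre is 207 mm (209), the tall vial is 146 mm high (147), and the lever yaw is about 10°. Next I shut the fingers and move above the pad.

Request:
carry_out(plan=[{"grip":1,"dp":[-0.01,0.012,-0.02],"rotation":[0,0,0]},{"grip":1,"dp":[-0.022,0.027,-0.01],"rotation":[0,0,0]},{"grip":1,"dp":[-0.022,0.027,0],"rotation":[0,0,0]},{"grip":1,"dp":[-0.022,0.027,0],"rotation":[0,0,0]},{"grip":1,"dp":[-0.022,0.027,0],"rotation":[0,0,0]},{"grip":1,"dp":[-0.022,0.027,0],"rotation":[0,0,0]},{"grip":1,"dp":[-0.022,0.027,0],"rotation":[0,0,0]},{"grip":1,"dp":[-0.022,0.027,0],"rotation":[0,0,0]}], force=20)

```text
time_s: 0.77
tool_pos: [0.3414, 0.3939, 0.2464]
tool_rot: [-179.6, 0.5, 72.5]
force: [1.1, 0.9, 0.5]
grip_width: 0.0413
```

Request:
carry_out(plan=[{"grip":1,"dp":[-0.0215,0.026,0],"rotation":[0,0,0]},{"grip":1,"dp":[-0.0215,0.026,0],"rotation":[0,0,0]},{"grip":1,"dp":[-0.0215,0.026,0],"rotation":[0,0,0]},{"grip":1,"dp":[-0.0215,0.026,0],"rotation":[0,0,0]},{"grip":1,"dp":[-0.0215,0.026,0],"rotation":[0,0,0]},{"grip":1,"dp":[-0.0215,0.026,0],"rotation":[0,0,0]},{"grip":1,"dp":[-0.0215,0.026,0],"rotation":[0,0,0]},{"grip":1,"dp":[-0.0215,0.026,0],"rotation":[0,0,0]}])

```text
time_s: 1.43
tool_pos: [0.4918, 0.1529, 0.2443]
tool_rot: [-179.5, 0.6, 72.5]
force: [0.7, 1.1, -0.8]
grip_width: 0.0005
```

Request:
carry_out(plan=[{"grip":1,"dp":[-0.02,0.025,0],"rotation":[0,0,0]},{"grip":1,"dp":[-0.02,0.025,0],"rotation":[0,0,0]},{"grip":1,"dp":[-0.02,0.025,0.01],"rotation":[0,0,0]},{"grip":1,"dp":[-0.015,0.02,0.015],"rotation":[0,0,0]},{"grip":1,"dp":[-0.01,0.015,0.015],"rotation":[0,0,0]},{"grip":1,"dp":[0,0,0.01],"rotation":[0,0,0]},{"grip":1,"dp":[0,0,0],"rotation":[0,0,0]}])

```text
time_s: 2.02
tool_pos: [0.5754, 0.0212, 0.1915]
tool_rot: [-179.6, 0.8, 71.7]
force: [-0.7, 0.1, -0.4]
grip_width: 0.0007
```

```bash
cat >> h.py <<'E'
from scipy.spatial.transform import Rotation as Ro
def shift(T):
    o=env.get_obs(); R=Ro.from_euler('xyz',o['tool_rot'],degrees=True)
    print(o['time_s'],o['tool_pos'],o['tool_rot'],o['force'],o['grip_width'],'to',T,'tool shift',R.inv().apply(np.array(T)-o['tool_pos']).round(4),
     'levelling',(R.inv()*Ro.from_euler('xyz',[180,0,o['tool_rot'][2]],degrees=True)).as_rotvec(degrees=True).round(2))
E
python3 -c "
from h import *
shift([.578,.027,.14])"
```

```text
2.0167 [0.57536583 0.02116791 0.19146626] [-179.628653      0.84082694   71.74769286] [-0.73886451  0.0932092  -0.40206303] 0.0006972024199231926 to [0.578, 0.027, 0.14] tool shift [0.0071 0.001  0.0514] levelling [-0.37  0.84 -0.  ]
```

Request:
carry_out(plan=[{"grip":1,"dp":[0.004,0,0.015],"rotation":[-0.4,0.8,0]},{"grip":1,"dp":[0.003,0.001,0.015],"rotation":[0,0,0]},{"grip":1,"dp":[0,0,0.015],"rotation":[0,0,0]},{"grip":1,"dp":[0,0,0.006],"rotation":[0,0,0]},{"grip":1,"dp":[0,0,0.004],"rotation":[0,0,0]},{"grip":1,"dp":[0,0,0],"rotation":[0,0,0]}])

```text
time_s: 2.52
tool_pos: [0.5764, 0.0336, 0.1356]
tool_rot: [-179.9, -0.1, 72.1]
force: [-0.2, 0.7, 0.4]
grip_width: 0.0006
```

```bash
python3 -c "
from h import *
shift([.578,.027,.125])
t=env.read_camera('top')[140:240,150:270,::-1]; s=env.read_camera('side')[130:220,160:280,::-1]
f=lambda i:cv2.resize(i,(400,i.shape[0]*10//3),interpolation=cv2.INTER_CUBIC)
cv2.imwrite('pics/c1.png',cv2.hconcat([f(t)[:300],f(s)]))"
```

```text
2.5167 [0.57642105 0.03364034 0.13558334] [-1.79895209e+02 -1.49745971e-01  7.20970966e+01] [-0.18286077  0.7162964   0.43754431] 0.0006218652463162411 to [0.578, 0.027, 0.125] tool shift [-0.0059  0.0036  0.0106] levelling [-0.1  -0.15  0.  ]
```

View pics/c1.png

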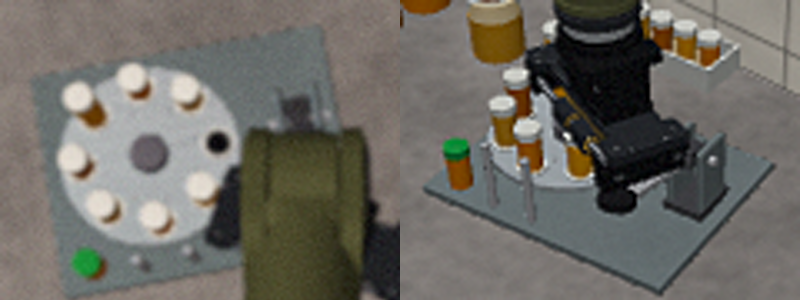

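The fingers stand over the pad with clearance to vials and hinge. I'll centre them and press down gently.

Request:
carry_out(plan=[{"grip":1,"dp":[-0.004,0.002,0.003],"rotation":[0,0,0]},{"grip":1,"dp":[-0.002,0.002,0.003],"rotation":[0,0,0]},{"grip":1,"dp":[0,0,0.004],"rotation":[0,0,0]},{"grip":1,"dp":[0,0,0.004],"rotation":[0,0,0]},{"grip":1,"dp":[0,0,0.004],"rotation":[0,0,0]},{"grip":1,"dp":[0,0,0.004],"rotation":[0,0,0]},{"grip":1,"dp":[0,0,0.004],"rotation":[0,0,0]},{"grip":1,"dp":[0,0,0.004],"rotation":[0,0,0]}])

```text
time_s: 3.28
tool_pos: [0.5811, 0.0255, 0.1091]
tool_rot: [179.8, -0.4, 72.0]
force: [-5.2, -0.8, 7.1]
grip_width: 0.0005
```

Request:
carry_out(plan=[{"grip":1,"dp":[0,0,0.004],"rotation":[0,0,0]},{"grip":1,"dp":[0,0,0.004],"rotation":[0,0,0]},{"grip":1,"dp":[0,0,0.004],"rotation":[0,0,0]},{"grip":1,"dp":[0,0,0.004],"rotation":[0,0,0]}])

```text
time_s: 3.62
tool_pos: [0.5795, 0.0252, 0.0938]
tool_rot: [-179.9, -0.3, 72.0]
force: [-2.6, -0.4, 6.2]
grip_width: 0.0005
```

Request:
carry_out(plan=[{"grip":1,"dp":[0,0,0.004],"rotation":[0,0,0]},{"grip":1,"dp":[0,0,0.004],"rotation":[0,0,0]},{"grip":1,"dp":[0,0,0.004],"rotation":[0,0,0]},{"grip":1,"dp":[0,0,0.004],"rotation":[0,0,0]},{"grip":1,"dp":[0,0,0.003],"rotation":[0,0,0]}])

```text
time_s: 4.03
tool_pos: [0.5794, 0.0252, 0.077]
tool_rot: [-179.9, -0.4, 72.0]
force: [-2.6, -0.3, 7.1]
grip_width: 0.0002
```

Request:
carry_out(plan=[{"grip":1,"dp":[0,0,0.003],"rotation":[0,0,0]},{"grip":1,"dp":[0,0,0.003],"rotation":[0,0,0]}])

```text
time_s: 4.2
tool_pos: [0.5799, 0.0252, 0.0721]
tool_rot: [-179.9, -0.5, 72.0]
force: [-3.1, -0.6, 7.8]
grip_width: 0.0003
```

Request:
carry_out(plan=[{"grip":1,"dp":[0,0,0.003],"rotation":[0,0,0]},{"grip":1,"dp":[0,0,0.003],"rotation":[0,0,0]}])

```text
time_s: 4.37
tool_pos: [0.5803, 0.0253, 0.0693]
tool_rot: [-179.9, -0.5, 72.0]
force: [-10.8, -0.2, 26.7]
grip_width: 0.0001
```

The force jumped to 27 N at z = 69 mm, so the lever is on its stop. Now I let it rise and check the carousel.

Request:
carry_out(plan=[{"grip":1,"dp":[0,0,0],"rotation":[0,0,0]},{"grip":1,"dp":[0,0,-0.006],"rotation":[0,0,0]},{"grip":1,"dp":[0,0,-0.009],"rotation":[0,0,0]},{"grip":1,"dp":[0,0,-0.009],"rotation":[0,0,0]},{"grip":1,"dp":[0,0,-0.009],"rotation":[0,0,0]},{"grip":1,"dp":[0,0,-0.009],"rotation":[0,0,0]},{"grip":1,"dp":[0,0,-0.009],"rotation":[0,0,0]},{"grip":1,"dp":[0,0,-0.009],"rotation":[0,0,0]}])

```text
time_s: 5.03
tool_pos: [0.5806, 0.025, 0.1348]
tool_rot: [-179.9, -0.6, 72.0]
force: [0.4, -0.0, -0.2]
grip_width: 0.0006
```

Request:
carry_out(plan=[{"grip":1,"dp":[0,0,-0.009],"rotation":[0,0,0]},{"grip":1,"dp":[0,0,-0.004],"rotation":[0,0,0]},{"grip":1,"dp":[0,0,0],"rotation":[0,0,0]},{"grip":1,"dp":[0,0,0],"rotation":[0,0,0]}])

```text
time_s: 5.37
tool_pos: [0.5814, 0.0247, 0.1519]
tool_rot: [179.9, -0.7, 72.0]
force: [-0.1, -0.8, -0.3]
grip_width: 0.0005
```

```bash
python3 -c "
from h import *
shift([.578,.026,.125])
t=env.read_camera('top')[140:240,150:270,::-1]; s=env.read_camera('side')[130:220,160:280,::-1]
f=lambda i:cv2.resize(i,(400,i.shape[0]*10//3),interpolation=cv2.INTER_CUBIC)
cv2.imwrite('pics/c2.png',cv2.hconcat([f(t)[:300],f(s)]))"
```

```text
5.3667 [0.58142225 0.02469859 0.15185406] [179.93628688  -0.66486322  72.01506657] [-0.12874361 -0.77105    -0.28736155] 0.000496281972775078 to [0.578, 0.026, 0.125] tool shift [-0.0001 -0.0037  0.0269] levelling [ 0.06 -0.66 -0.  ]
```

View pics/c2.png

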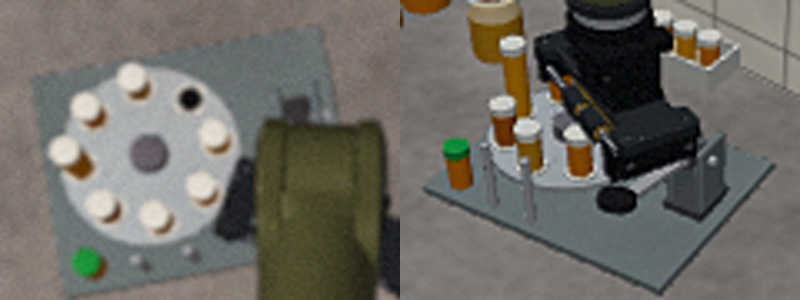

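The carousel advanced one place: the empty hole moved from (217,143) to (190,98) and the tall vial is now at the left, (65,150). The lever is back up. Second stroke.

Request:
carry_out(plan=[{"grip":1,"dp":[0,-0.003,0.01],"rotation":[0,-0.6,0]},{"grip":1,"dp":[0,0,0.008],"rotation":[0,0,0]},{"grip":1,"dp":[0,0,0.006],"rotation":[0,0,0]},{"grip":1,"dp":[0,0,0.004],"rotation":[0,0,0]},{"grip":1,"dp":[0,0,0.004],"rotation":[0,0,0]},{"grip":1,"dp":[0,0,0.004],"rotation":[0,0,0]},{"grip":1,"dp":[0,0,0.004],"rotation":[0,0,0]},{"grip":1,"dp":[0,0,0.004],"rotation":[0,0,0]}])

```text
time_s: 6.13
tool_pos: [0.5744, 0.0251, 0.1018]
tool_rot: [-179.6, 0.2, 72.0]
force: [-4.2, -0.2, 6.6]
grip_width: 0.0007
```

Request:
carry_out(plan=[{"grip":1,"dp":[0,0,0.004],"rotation":[0,0,0]},{"grip":1,"dp":[0,0,0.004],"rotation":[0,0,0]},{"grip":1,"dp":[0,0,0.004],"rotation":[0,0,0]},{"grip":1,"dp":[0,0,0.004],"rotation":[0,0,0]}])

```text
time_s: 6.47
tool_pos: [0.5736, 0.0249, 0.0871]
tool_rot: [-179.4, 0.2, 72.0]
force: [-2.4, -0.6, 6.8]
grip_width: 0.0007
```

Request:
carry_out(plan=[{"grip":1,"dp":[0,0,0.004],"rotation":[0,0,0]},{"grip":1,"dp":[0,0,0.004],"rotation":[0,0,0]},{"grip":1,"dp":[0,0,0.004],"rotation":[0,0,0]},{"grip":1,"dp":[0,0,0.003],"rotation":[0,0,0]},{"grip":1,"dp":[0,0,0.003],"rotation":[0,0,0]}])

```text
time_s: 6.88
tool_pos: [0.5743, 0.025, 0.0717]
tool_rot: [-179.4, 0.0, 71.9]
force: [-2.2, -0.7, 6.5]
grip_width: 0.0003
```

Request:
carry_out(plan=[{"grip":1,"dp":[0,0,0.003],"rotation":[0,0,0]},{"grip":1,"dp":[0,0,0.003],"rotation":[0,0,0]}])

```text
time_s: 7.05
tool_pos: [0.5748, 0.0251, 0.0683]
tool_rot: [-179.4, -0.1, 71.9]
force: [-9.4, -1.0, 24.0]
grip_width: 0.0005
```

Stop reached (24 N at z = 68 mm). Rising, then a check.

Request:
carry_out(plan=[{"grip":1,"dp":[0,0,0],"rotation":[0,0,0]},{"grip":1,"dp":[0,0,-0.006],"rotation":[0,0,0]},{"grip":1,"dp":[0,0,-0.009],"rotation":[0,0,0]},{"grip":1,"dp":[0,0,-0.009],"rotation":[0,0,0]},{"grip":1,"dp":[0,0,-0.009],"rotation":[0,0,0]},{"grip":1,"dp":[0,0,-0.009],"rotation":[0,0,0]},{"grip":1,"dp":[0,0,-0.009],"rotation":[0,0,0]},{"grip":1,"dp":[0,0,-0.009],"rotation":[0,0,0]}])

```text
time_s: 7.72
tool_pos: [0.5758, 0.025, 0.1338]
tool_rot: [-179.4, -0.1, 71.8]
force: [0.1, 0.3, -1.1]
grip_width: 0.0005
```

Request:
carry_out(plan=[{"grip":1,"dp":[0,0,-0.009],"rotation":[0,0,0]},{"grip":1,"dp":[0,0,-0.004],"rotation":[0,0,0]},{"grip":1,"dp":[0,0,0],"rotation":[0,0,0]},{"grip":1,"dp":[0,0,0],"rotation":[0,0,0]}])

```text
time_s: 8.05
tool_pos: [0.5769, 0.0249, 0.151]
tool_rot: [-179.6, -0.2, 71.9]
force: [0.1, -0.1, -0.4]
grip_width: 0.0007
```

```bash
python3 -c "
from h import *
shift([.578,.026,.125])
t=env.read_camera('top')[140:240,150:270,::-1]; s=env.read_camera('side')[130:220,160:280,::-1]
f=lambda i:cv2.resize(i,(400,i.shape[0]*10//3),interpolation=cv2.INTER_CUBIC)
cv2.imwrite('pics/c3.png',cv2.hconcat([f(t)[:300],f(s)]))"
```

```text
8.05 [0.57693457 0.02486065 0.15098903] [-179.57003731   -0.21674754   71.85195264] [ 0.10691361 -0.09284959 -0.44955797] 0.0006726731076164332 to [0.578, 0.026, 0.125] tool shift [0.0013 0.0009 0.026 ] levelling [-0.43 -0.22  0.  ]
```

View pics/c3.png

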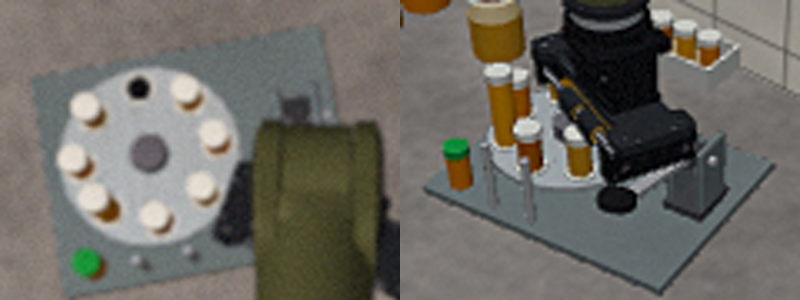

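The second place was gained: the hole is at (138,88), the tall vial at (93,195), and the lever is up. Third stroke.

Request:
carry_out(plan=[{"grip":1,"dp":[0.001,0.001,0.01],"rotation":[-0.4,-0.2,0]},{"grip":1,"dp":[0,0,0.008],"rotation":[0,0,0]},{"grip":1,"dp":[0,0,0.006],"rotation":[0,0,0]},{"grip":1,"dp":[0,0,0.004],"rotation":[0,0,0]},{"grip":1,"dp":[0,0,0.004],"rotation":[0,0,0]},{"grip":1,"dp":[0,0,0.004],"rotation":[0,0,0]},{"grip":1,"dp":[0,0,0.004],"rotation":[0,0,0]},{"grip":1,"dp":[0,0,0.004],"rotation":[0,0,0]}])

```text
time_s: 8.82
tool_pos: [0.5746, 0.0247, 0.1034]
tool_rot: [-179.5, 0.2, 71.8]
force: [-3.6, -0.3, 6.9]
grip_width: 0.0004
```

Request:
carry_out(plan=[{"grip":1,"dp":[0,0,0.004],"rotation":[0,0,0]},{"grip":1,"dp":[0,0,0.004],"rotation":[0,0,0]},{"grip":1,"dp":[0,0,0.004],"rotation":[0,0,0]},{"grip":1,"dp":[0,0,0.004],"rotation":[0,0,0]}])

```text
time_s: 9.15
tool_pos: [0.5737, 0.0244, 0.0893]
tool_rot: [-179.3, 0.1, 71.8]
force: [-2.8, -0.2, 7.7]
grip_width: 0.0004
```

Request:
carry_out(plan=[{"grip":1,"dp":[0,0,0.004],"rotation":[0,0,0]},{"grip":1,"dp":[0,0,0.004],"rotation":[0,0,0]},{"grip":1,"dp":[0,0,0.004],"rotation":[0,0,0]},{"grip":1,"dp":[0,0,0.003],"rotation":[0,0,0]}])

```text
time_s: 9.48
tool_pos: [0.5739, 0.0245, 0.0768]
tool_rot: [-179.3, -0.0, 71.7]
force: [-1.8, -0.0, 7.6]
grip_width: 0.0004
```

Request:
carry_out(plan=[{"grip":1,"dp":[0,0,0.003],"rotation":[0,0,0]},{"grip":1,"dp":[0,0,0.003],"rotation":[0,0,0]},{"grip":1,"dp":[0,0,0.003],"rotation":[0,0,0]},{"grip":1,"dp":[0,0,0.003],"rotation":[0,0,0]}])

```text
time_s: 9.82
tool_pos: [0.5748, 0.0246, 0.0686]
tool_rot: [-179.3, -0.2, 71.7]
force: [-8.3, 0.0, 21.4]
grip_width: 0.0005
```

Stop reached (21 N at z = 69 mm). Now I rise well clear.

Request:
carry_out(plan=[{"grip":1,"dp":[0,0,0],"rotation":[0,0,0]},{"grip":1,"dp":[0,0,-0.006],"rotation":[0,0,0]},{"grip":1,"dp":[0,0,-0.009],"rotation":[0,0,0]},{"grip":1,"dp":[0,0,-0.009],"rotation":[0,0,0]},{"grip":1,"dp":[0,0,-0.009],"rotation":[0,0,0]},{"grip":1,"dp":[0,0,-0.009],"rotation":[0,0,0]},{"grip":1,"dp":[0,0,-0.009],"rotation":[0,0,0]},{"grip":1,"dp":[0,0,-0.009],"rotation":[0,0,0]}])

```text
time_s: 10.48
tool_pos: [0.5761, 0.0242, 0.1347]
tool_rot: [-179.3, -0.3, 71.7]
force: [0.1, -0.1, -0.4]
grip_width: 0.0006
```

Request:
carry_out(plan=[{"grip":1,"dp":[0,0,-0.015],"rotation":[0,0,0]},{"grip":1,"dp":[0,0,-0.02],"rotation":[0,0,0]},{"grip":1,"dp":[0,0,-0.02],"rotation":[0,0,0]},{"grip":1,"dp":[0,0,-0.01],"rotation":[0,0,0]},{"grip":1,"dp":[0,0,0],"rotation":[0,0,0]},{"grip":1,"dp":[0,0,0],"rotation":[0,0,0]}])

```text
time_s: 10.98
tool_pos: [0.5768, 0.023, 0.2064]
tool_rot: [-179.4, -0.3, 71.6]
force: [-0.3, 0.2, -1.0]
grip_width: 0.0004
```

```bash
python3 -c "
from h import *
shift([.578,.026,.125])
t0=env.read_camera('top'); s0=env.read_camera('side'); t=t0[140:240,150:270,::-1]; s=s0[130:220,160:280,::-1]
f=lambda i:cv2.resize(i,(400,i.shape[0]*10//3),interpolation=cv2.INTER_CUBIC)
cv2.imwrite('pics/c4.png',cv2.hconcat([f(t)[:300],f(s)]))
m=(s0.max(2)<40)[180:205,215:236]; print('side pad px',np.argwhere(m).mean(0)[::-1]+[215,180])
print('capper change',np.abs(t0[240:275,100:130].astype(int)-cv2.imread('pics/top0.png')[240:275,100:130,::-1]).mean())"
```

```text
10.9833 [0.57676185 0.02304053 0.2064118 ] [-179.42842125   -0.27735583   71.63165957] [-0.30740544  0.2226988  -1.02924567] 0.00038552712766649807 to [0.578, 0.026, 0.125] tool shift [0.0028 0.0011 0.0814] levelling [-0.57 -0.28  0.  ]
side pad px [224.6375 189.5   ]
capper change 5.539047619047619
```

View pics/c4.png

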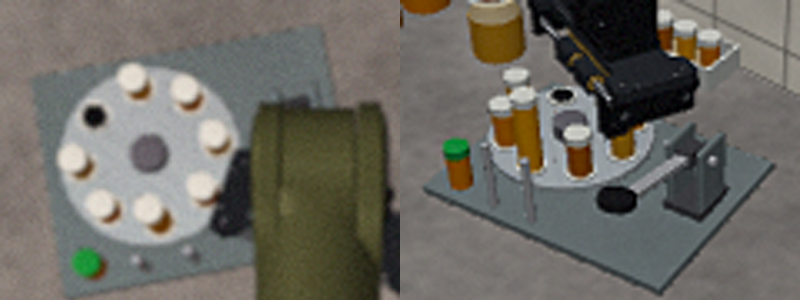

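The tall vial is at the gate at (152,210), just behind and between the posts. The hole is at (95,116), about 137° from its start. The pad is back at its starting pixel.

```bash
python3 -c "
from cell import env
env.sign_off()"
```

```text
the job is handed in; nothing more can be done
```

I worked the feed lever for exactly three full strokes with closed fingers, and the tall honey vial now stands at the gate between the two posts. I handed the job in at about 11 s of the 38 s allowed.

- **Strokes:** each one ended on the lower stop, with the tool at 68–69 mm and the upward force rising to 21–27 N. I raised the fingers clear of the pad after each stroke.
- **Carousel:** the pictures after each stroke showed it one place further on. The final picture puts the total turn at about 137°, against 135° nominal, with a pixel reading error of a couple of degrees.
- **Lever:** in the side view the pad is back at its starting pixel, so it is fully up. The gripper hovers about 80 mm above it.
- **Capping press:** I kept clear of it. The picture patch around its ball differed from the start by a mean of 5.5 grey levels. I took that as image noise and did not check it any other way.
- **Disagreements:** my measured pad height was 120 mm against the stated 125 mm, and pad to turntable centre was 207 mm against 209 mm. Both were small enough not to matter.

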